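# Open the gel dispenser with its service key

## Robot

A 6-joint arm with a two-finger parallel gripper is mounted at the origin on the work surface. World frame = base frame: x ahead of the robot, y to its left, z up, the work surface at z = 0. Lengths are in m, angles in rad, forces in N, time in s.
With the tool pointing down it reaches from about 0.325 to 0.775 m from the base axis. Payload 5.5 kg.
Tool frame: the origin (TCP) lies at the very end of the fingers, on their centre line; the grasp point (between the pads) lies 19 mm behind it; z points along the fingers, y is the direction in which the jaws open and shut (so a half turn about z gives the same grasp; the last joint's range is limited). The gripper opens to 88 mm and grips with 3 to 60 N. Pads are 20 mm wide; open, the fingers measure 115 mm over their backs; the gripper's body (75 mm by 178 mm) begins 61 mm behind the grasp point.
Start: joints at [1.158, 0.091, 1.231, -0, 1.82, -0.057], TCP at [0.209, 0.562, 0.223] pointing down, gripper open.
Joint ranges: [-2.87, 2.87], [-0.86, 2.18], [0.17, 2.46], [-1.51, 4.65], [0.06, 2.69], [-2.65, 2.65]. Speed limits (rad/s): [2.57, 2.57, 3.01, 3.14, 3.14, 3.14].

## Interface

Orientations are given as a unit quaternion [x, y, z, w].
In Python, from plant import robot gives the robot as it stands.
- The arm moves only by the shell command python3 -m crank 'ROWS'. ROWS is JSON, a list of rows, each a list of 3 entries, a list of its own where there are three numbers: the shift along the tool's x, y, z in m, then the turn, a rotation vector about the tool's x, y, z in degrees, then the finger opening in m, from 0 to 0.0878. In form: [[[dx, dy, dz], [rx, ry, rz], claw], ...]. A call has 1 to 5 rows; each row is the pose to reach, as a shift and turn from the pose measured when the call began, along the tool's axes at that moment; what a row does not reach only later rows make up. A row lasts 1/10 s, in which the tool goes at most 50 mm and 8.59 degrees, less where a joint would pass 70% of its speed; a pose out of reach is approached as far as the arm can. A call with a gripper value outside its range is refused whole. The fingers move at their own pace and stop on an object; the grip force is fixed at half the most. Time passes only in rows, so rows that repeat a pose let the fingers close. It gives the time, the measured TCP pose, the force and the opening at its end, in the units of the state.
- robot.get_state(): the state, without advancing time (a new reading comes with each control period).
- robot.camera(name): name is "side" or "top"; returns a dict with "image" (384x512x3 uint8, red, green, blue), "fx", "fy", "cx", "cy" (pixels), "R" (3x3) and "t" (3): a world point X has camera coordinates R X + t. Camera axes: x right, y down, z forward; pixel columns grow to the right and rows downward; lengths in m; the calibration is good to about 2 mm. A picture is of the moment at which its call begins. There is no depth.
- robot.job_done(): hands the job in, once; it reports no verdict.
Trained networks look in the newest picture that a camera, given by its name, has taken for a name from the list of things; names that differ only in an ending like _2 or _b are one class to them, and where a whole thing is asked for, a point or a joint stands for the part that bears it (a point fixed in the world has none). Each returns a list of dicts, best first, with "score" (0 to 1); they miss things now and then, are a little off and sometimes report something else, mostly with a low value. They report only what shows in the picture. A call takes as long as a camera call.
- robot.recognise(camera, label): "centre" ([x, y, z] in m, in world coordinates, good to about 4 mm: the middle of the surface that is visible of it).
- robot.outline_of(camera, label): "region" (384x512 bool, what is visible of it).
The state is a dict: "clock": time; "joint_pos": joint angles; "dq": joint speeds; "effort": joint torques, N m; "tcp_pos": TCP position; "ee_rot": TCP orientation; "ft_force": force on the tool from outside, world axes, zero at the start; "torque": the same for the moment, N m; "grip_width": finger opening in m.
Only numpy, scipy, OpenCV 4.12 (cv2) and the standard library are available. Lean on these libraries where they do the work, as an engineer would, in place of code of your own. Each camera call takes 0.05 s, during which the arm holds its last target. There are 200 camera calls.

## Task

Please open the hand-gel dispenser for a refill: take its service key from the wooden tool block, feel it in through the hole in the top of the dispenser and press the hidden spring catch until the cover pops, using light pressure only because the plastic breaks. Then swing the front cover down until it is fully open and stand the key back in the tool block, leaving the other things on the table as they are.

Things in the scene. Friction and masses are not known exactly. Their poses are not given: they have to be found in the camera images.
- key_grip (a point): Service key, 50 g: light grey paddle handle, 12 mm thick (x), 24 mm wide (y), 46 mm high, on a round flange (26 mm wide, 4 mm thick); no other tool has a flat handle or flange; under it a blunt steel pin, 6 mm thick, 55 mm long. Point on its axis at mid-handle, 27 mm above the flange's underside; z up. Starts upright in a socket, flange on the block's top, flat faces about square to the block's x.
- key_tip (a point): Blunt end of the key's pin, on its axis, 82 mm below key_grip.
- block: Wooden tool block, fixed, 50 mm (its x) by 140 mm (its y) by 64 mm high; origin mid underside. Three round sockets in its top, 11 mm wide, 60 mm deep, at x = 0, y = -45, 0, +45 mm, hold key, awl and crochet hook in any order. The socket that the key leaves stays free for it.
- dispenser: White hand-gel dispenser on an aluminium stand, fixed, 265 mm high; origin on the table under its middle. Its front looks along its -x, roughly to the robot. Foot from x = -106 to +70, y = -68 to +68 mm. Its hollow head (x = -12 to +60, y = -51 to +51, top z = 265 mm) stays put as the cover opens. More than 15 N of the key (25 N of the fingers) on any part of it, in or outside, breaks it.
- access_hole (a point): Middle of the round access hole, 19 mm wide, in the flat top of the head (4 mm plate, at its upper face): x = +28, y = 0, z = 265 mm of the dispenser, axis vertical.
- inner_plate (a point): Point on the access hole's axis 16 mm below its mouth, level with the top of a hidden flat plate, 4 mm thick, that does not give downwards. In it is an 8.5 mm guide hole which sits with play: up to 3.5 mm off the axis in the dispenser's x and up to 3.5 mm in its y, not known before it is felt. 8 N sideways shifts the plate, less does not.
- catch_pad (a point): Point on the access hole's axis 26 mm below its mouth: mean place of the catch's pad, under the guide hole. The pad's true depth is 22 to 30 mm, not known before it is felt. It is sprung: 3 N starts it, 4 to 6 N press it on; after 6 mm of travel the cover is let go, after 9.5 mm comes a hard stop.
- cover (a joint): Angle of the front cover, a shell 113 mm wide, 165 mm high, hinged at its foot along the dispenser's y at x = -30, z = 100 mm. 0 = shut, held by the catch. Once tripped a spring pushes it out to about 0.25 rad, where friction holds it. Drawn on past about 0.6 rad it sinks slowly by its weight to its stop at 1.65 rad (just below level, towards the robot).
- cover_lip (a point): Middle of the rear edge of the cover's top, a downturned lip 16 mm deep, 3 mm thick; shut, it is at x = -16, z = 265 mm of the dispenser, 4 mm before the head. Popped, a gap some 40 mm wide opens between lip and head, free from y = -35 to +27 mm, where a pin or fingertip can go down and draw the lip forward; 3 N is enough.
- awl_mid (a point): Bystander: awl with a bulged wooden handle in the block; point on its axis 30 mm above the block's top, handle ends 62 mm above it.
- crochet_mid (a point): Bystander: crochet hook with a thin black handle (11 mm) in the block; point on its axis 40 mm above the block's top, handle ends 88 mm above it.
- thread_mid (a point): Bystander: spool of thread, 32 mm across, 55 mm high, its middle.
- reel_mid (a point): Bystander: flat reel of ribbon, 90 mm across, 28 mm high, its middle.
- tea_mid (a point): Bystander: bottle of tea, 66 mm across, 200 mm high, its middle.
- pump_mid (a point): Bystander: clear pump bottle, 56 mm across, 163 mm high, point 60 mm up.
- cup_mid (a point): Bystander: paper cup, 72 mm across, 75 mm high, its middle.
- dish_mid (a point): Bystander: white dish, 130 mm across, 30 mm high, its middle.

How it is judged:
On the way, in this order (a step that is already met when the one before it is completed fails the run):
1. with the key's pin inside the access hole, the catch is tripped and the cover pops (value of joint cover above 0.1 rad and z of key_tip in the frame of dispenser below 0.249 m and horizontal distance between key_tip and access_hole below 0.009 m), for 0.05 s.
2. the cover is swung down fully open (value of joint cover above 1.5 rad), for 0.2 s.
At the end, for the whole second after the job is handed in: The cover is fully open (beyond 1.5 rad) and the key stands in a socket of the tool block: handle up within 0.15 rad of upright, flange within 5 mm of the block's top, over the block (value of joint cover above 1.5 rad and z of key_grip in the frame of block between 0.086 and 0.096 m and x of key_grip in the frame of block between -0.015 and 0.015 m and y of key_grip in the frame of block between -0.06 and 0.06 m and angle between key_grip's own z axis and vertical below 0.15 rad); the robot touches nothing.
It fails at once if the key is pressed against the dispenser (any part of it, outside or inside) with more than 15 N (contact force between key and dispenser above 15 N).
It fails at once if the fingers press on the dispenser with more than 25 N (contact force between the fingers and dispenser above 25 N).
It fails at once if a bystander is moved by more than 30 mm (distance of any of awl_mid, crochet_mid, thread_mid, reel_mid, tea_mid, pump_mid, cup_mid, dish_mid from where it was at the start of the episode above 0.03 m).
It also fails if it takes over 72 s, if anything falls off the work surface, if the arm or the gripper's body presses on something with over 40 N, if the wrist force passes 120 N, or if a joint passes its speed limit or range.

## Working session

There is one attempt and no reset: what is moved stays moved. The work goes in short steps, Python scripts to look and compute and a shell command to move; the robot and the scene stay as the last step left them, time stands still between calls to the robot, and variables do not carry over. Pictures are saved under pics/ and viewed, on a budget of 10 in all, crops included, one or two more only if the job needs it, and the job is handed in when it is done.

```bash
ls; mkdir -p pics; cat > h.py <<'E'
from plant import robot
import numpy as np, cv2
from scipy.spatial.transform import Rotation as R
def snap(cam,fn=None):
    c=robot.camera(cam)
    if fn: cv2.imwrite('pics/'+fn,c['image'][:,:,::-1])
    return c
def ray(c,u,v):
    Rm=np.array(c['R']);t=np.array(c['t'])
    d=Rm.T@np.array([(u-c['cx'])/c['fx'],(v-c['cy'])/c['fy'],1]);return -Rm.T@t,d
def onz(c,u,v,z):
    o,d=ray(c,u,v);return o+d*(z-o[2])/d[2]
def proj(c,X):
    p=np.array(c['R'])@np.array(X)+np.array(c['t']);return np.array([c['fx']*p[0]/p[2]+c['cx'],c['fy']*p[1]/p[2]+c['cy']])
def st():
    s=robot.get_state();print({k:np.round(v,4).tolist() for k,v in s.items()});return s
def totool(s,target):
    return R.from_quat(s['ee_rot']).inv().apply(np.array(target)-np.array(s['tcp_pos']))
E
python3 - <<'E'
from h import *
st()
for cam in ('top','side'):
    c=snap(cam,cam+'0.png')
    print(cam,c['fx'],np.round(c['R'],3).tolist(),np.round(c['t'],3))
    for l in 'key_grip block dispenser access_hole cover_lip awl_mid crochet_mid thread_mid reel_mid tea_mid pump_mid cup_mid dish_mid cover'.split():
        print(l,[(np.round(r['centre'],3).tolist(),round(r['score'],2)) for r in robot.recognise(cam,l)][:2])
a=cv2.imread('pics/top0.png');
E
```

```text
pics
{'clock': 0.0, 'joint_pos': [1.1583, 0.0919, 1.2319, 0.0, 1.8198, -0.0567], 'dq': [-0.0006, 0.0007, -0.0012, 0.0015, -0.0009, 0.0011], 'effort': [-0.002, -44.6477, -40.6428, 0.0698, 0.0302, -0.0001], 'tcp_pos': [0.2089, 0.5622, 0.2215], 'ee_rot': [0.177, 0.9842, -0.0009, -0.0002], 'ft_force': [0.2888, -0.3456, 0.3014], 'torque': [0.0281, 0.0695, -0.0376], 'grip_width': 0.0876}
top 414.14186979370686 [[0.026, -1.0, -0.001], [-0.986, -0.025, -0.164], [0.164, 0.006, -0.987]] [0.066 0.554 1.477]
key_grip [([0.533, 0.189, 0.266], 0.61), ([0.513, -0.192, 0.108], 0.38)]
block [([0.502, -0.189, 0.067], 0.82), ([0.512, -0.19, 0.105], 0.72)]
dispenser [([0.534, 0.187, 0.267], 0.63)]
access_hole [([0.533, 0.189, 0.267], 0.83)]
cover_lip [([0.52, 0.195, 0.263], 0.67), ([0.514, -0.143, 0.12], 0.65)]
awl_mid []
crochet_mid [([0.506, -0.186, 0.066], 0.63)]
thread_mid [([0.34, 0.496, 0.016], 0.48)]
reel_mid [([0.69, 0.35, 0.028], 0.85)]
tea_mid [([0.745, -0.139, 0.135], 0.74)]
pump_mid [([0.532, 0.402, 0.102], 0.61)]
cup_mid [([0.698, -0.315, 0.035], 0.72), ([0.517, 0.198, 0.264], 0.41)]
dish_mid [([0.342, 0.493, 0.013], 0.59)]
cover []
side 411.6035811564055 [[0.989, -0.147, -0.006], [-0.09, -0.569, -0.817], [0.116, 0.809, -0.576]] [-0.531  0.225  1.188]
key_grip []
block [([0.507, -0.24, 0.063], 0.62)]
dispenser [([0.548, 0.15, 0.152], 0.72)]
access_hole [([0.55, 0.147, 0.151], 0.59)]
cover_lip [([0.519, 0.145, 0.212], 0.65)]
awl_mid [([0.514, -0.154, 0.117], 0.55)]
crochet_mid []
thread_mid [([0.614, -0.069, 0.04], 0.77)]
reel_mid [([0.693, 0.333, 0.027], 0.93), ([0.546, 0.149, 0.153], 0.16)]
tea_mid [([0.749, -0.168, 0.103], 0.97)]
pump_mid []
cup_mid [([0.688, -0.304, 0.049], 0.61)]
dish_mid [([0.339, 0.513, 0.012], 0.59)]
cover [([0.518, 0.143, 0.21], 0.68)]
```

View pics/top0.png

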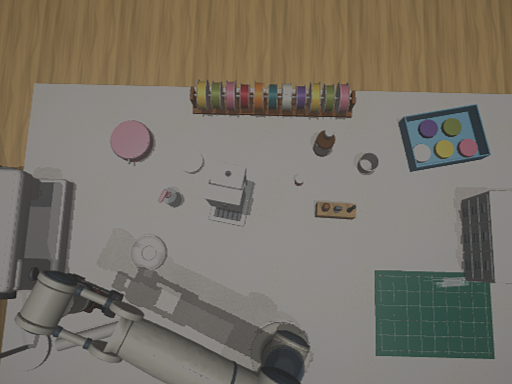

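View pics/side0.png

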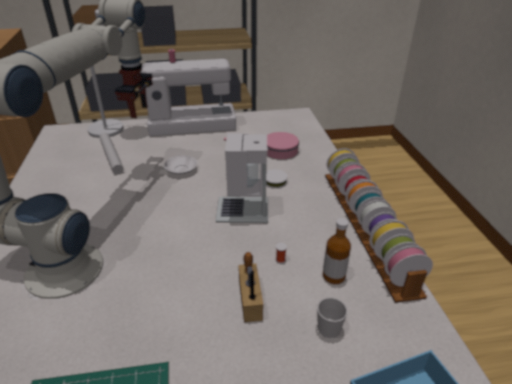

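The top view shows the block at about (335,210) with its three tools, and the dispenser at about (228,190) with the access hole at about (228,174). In the side view the block is at (250,290) and the dispenser at (245,180). I'll enlarge both areas.

```bash
python3 - <<'E'
from h import *
t=cv2.imread('pics/top0.png');s=cv2.imread('pics/side0.png')
def cr(i,x,y,w,h):return cv2.resize(i[y:y+h,x:x+w],(400,300),interpolation=cv2.INTER_CUBIC)
cv2.imwrite('pics/comp.png',np.vstack([np.hstack([cr(t,305,187,60,45),cr(t,195,155,80,75-15)]),np.hstack([cr(s,200,245,100,75),cr(s,190,125,120,90)])]))
E
```

```text
(no output)
```

View pics/comp.png

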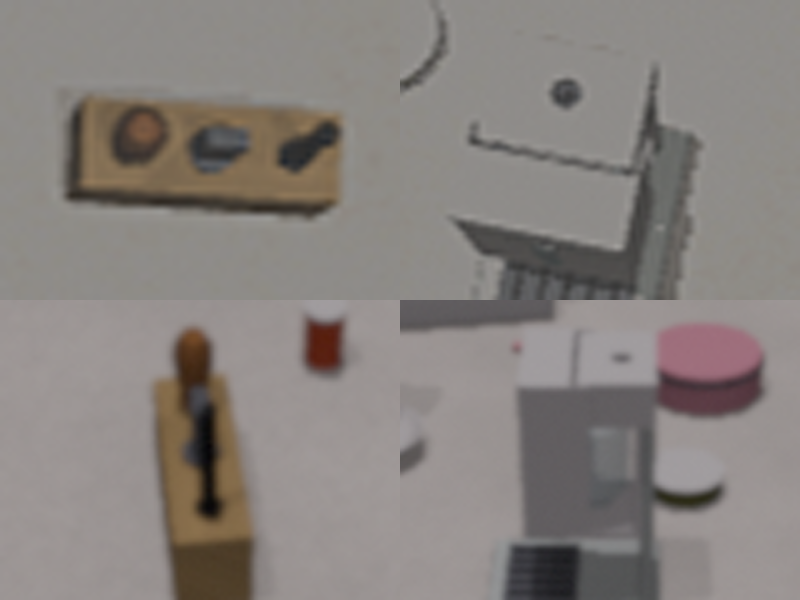

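```bash
python3 - <<'E'
from h import *
c=robot.camera('top')
k=np.array([[85,97],[342,113],[335,205],[75,190]])/6.667+[305,187]-[.5,.5]
P=np.array([onz(c,*p,.064) for p in k]);print(P.round(4));ce=P.mean(0);y=P[0]-P[1]+P[3]-P[2];print('block',ce.round(4),'y dir deg',np.degrees(np.arctan2(y[1],y[0])),[np.linalg.norm(P[i]-P[(i+1)%4]).round(3) for i in range(4)])
f=lambda u,v:onz(c,195+(u-400)/5-.4,155+v/5-.4,.265)
h=f(566,92);a=f(470,142);b=f(635,173);g=a-b
print('hole',h,'a',a,b,'ydir',np.degrees(np.arctan2(g[1],g[0])))
for cam,c in (('top',c),('side',robot.camera('side'))):
  for l in('block','access_hole','key_grip','dispenser'):
    r=robot.outline_of(cam,l)
    for q in r[:2]:
        m=np.array(q['region']);v,u=np.nonzero(m)
        print(cam,l,round(q['score'],2),m.sum(),u.mean().round(1),v.mean().round(1),u.min(),u.max(),v.min(),v.max())
  print(cam,'proj hole',proj(c,h),'blk ctr top',proj(c,ce),'keytop',proj(c,ce+[0,0,.05]))
E
```

```text
[[ 0.5419 -0.1242  0.064 ]
 [ 0.5367 -0.2638  0.064 ]
 [ 0.4863 -0.2594  0.064 ]
 [ 0.4908 -0.119   0.064 ]]
block [ 0.5139 -0.1916  0.064 ] y dir deg 88.00215275100105 [np.float64(0.14), np.float64(0.051), np.float64(0.14), np.float64(0.051)]
hole [0.59228986 0.18607655 0.265     ] a [0.55842922 0.24543733 0.265     ] [0.54119483 0.14057999 0.265     ] ydir 80.66629525468987
top block 0.65 499 335.6 210.8 316 356 202 218
top block 0.21 783 225.5 197.3 205 245 183 210
top access_hole 0.96 2331 229.4 193.5 206 252 162 226
top key_grip 0.49 51 337.6 208.7 334 342 206 212
top dispenser 0.68 304 170.3 196.7 158 181 188 205
top dispenser 0.57 2332 228.8 193.0 205 253 161 225
top proj hole [227.8 173. ] blk ctr top [335.877401   209.16658153] keytop [338.4085852  207.21554259]
side block 0.93 883 249.9 298.0 238 262 265 321
side access_hole 0.78 3888 244.0 180.5 215 268 133 223
side dispenser 0.98 3804 244.1 180.0 215 267 133 222
side proj hole [256.59309831 141.93390844] blk ctr top [250.09838594 283.11493107] keytop [250.02933563 269.31472668]
```

```bash
cat >> h.py <<'E'
def plan(p,jaw=None):
    s=robot.get_state();Q=R.from_quat(s['ee_rot']);d=Q.inv().apply(np.array(p)-np.array(s['tcp_pos']))
    r=np.zeros(3)
    if jaw is not None:
        a=np.radians(jaw);y=np.array([np.cos(a),np.sin(a),0]);z=np.array([0,0,-1.]);T=R.from_matrix(np.stack([np.cross(y,z),y,z],1))
        r=np.degrees((Q.inv()*T).as_rotvec())
    print('t',round(s['clock'],2),'tcp',np.round(s['tcp_pos'],4),'F',np.round(s['ft_force'],2),'w',round(s['grip_width'],4),'shift(mm)',np.round(d*1e3,1),'turn',np.round(r,1))
E
python3 -m crank '[[[0,0,-0.05],[0,0,0],0.06],[[0,0,-0.1],[0,0,0],0.06],[[0.005,-0.05,-0.1],[0,0,8],0.06],[[0.01,-0.1,-0.1],[0,0,16],0.06],[[0.015,-0.15,-0.1],[0,0,24],0.06]]'
python3 -c "
from h import *
plan([.514,-.1916,.20],-2)"
```

```text
clock: 2.5
tcp_pos: [0.1426, 0.427, 0.3227]
ee_rot: [0.38, 0.925, 0.0, -0.0]
ft_force: [-0.1, -0.6, 0.4]
grip_width: 0.0606
t 2.5 tcp [0.1426 0.427  0.3227] F [-0.07 -0.57  0.38] w 0.0606 shift(mm) [-699.1 -178.2  122.7] turn [ 0.  -0.  47.3]
```

```bash
python3 -m crank '[[[-0.049,-0.005,0],[0,0,5],0.06],[[-0.098,-0.01,0],[0,0,10],0.06],[[-0.147,-0.015,0],[0,0,15],0.06],[[-0.196,-0.02,0],[0,0,20],0.06],[[-0.243,-0.023,0],[0,0,25],0.06]]'
python3 -c "
from h import *
plan([.514,-.1916,.20],-2)"
```

```text
clock: 3.0
tcp_pos: [0.2997, 0.2378, 0.3232]
ee_rot: [0.573, 0.82, 0.001, 0.0]
ft_force: [0.9, 0.9, 0.8]
grip_width: 0.0601
t 3.0 tcp [0.2997 0.2378 0.3232] F [0.92 0.94 0.78] w 0.0601 shift(mm) [-477.    53.5  123.1] turn [ 0.1 -0.  22.1]
```

```bash
python3 -m crank '[[[-0.048,0.005,0],[0,0,0],0.06],[[-0.096,0.011,0],[0,0,0],0.06],[[-0.144,0.016,0],[0,0,0],0.06],[[-0.192,0.021,0],[0,0,0],0.06],[[-0.240,0.027,0],[0,0,0],0.06]]'
python3 -m crank '[[[-0.048,0.005,0],[0,0,5],0.06],[[-0.095,0.011,0],[0,0,10],0.06],[[-0.142,0.016,0.02],[0,0,15],0.06],[[-0.19,0.022,0.05],[0,0,20],0.06],[[-0.237,0.027,0.08],[0,0,22],0.06]]'
python3 -c "
from h import *
plan([.514,-.1916,.20],-2)
c=snap('top')
i=c['image'][180:240,295:375,::-1];a=cv2.resize(i,(800,600),interpolation=cv2.INTER_CUBIC)
d=snap('side')['image'][225:315,190:310,::-1];b=cv2.resize(d,(400,300),interpolation=cv2.INTER_CUBIC)
cv2.imwrite('pics/a1.png',np.hstack([cv2.resize(a,(400,300)),b]))
"
```

```text
clock: 3.5
tcp_pos: [0.4079, 0.0197, 0.3236]
ee_rot: [0.573, 0.82, 0.001, 0.001]
ft_force: [1.0, 1.1, 0.4]
grip_width: 0.0596
clock: 4.0
tcp_pos: [0.5102, -0.1848, 0.2508]
ee_rot: [0.72, 0.694, 0.002, 0.001]
ft_force: [1.0, 1.6, -0.3]
grip_width: 0.0599
t 4.0 tcp [ 0.5102 -0.1848  0.2508] F [ 0.97  1.63 -0.29] w 0.0599 shift(mm) [-6.7  3.9 50.8] turn [ 0.2 -0.  -0.1]
```

View pics/a1.png

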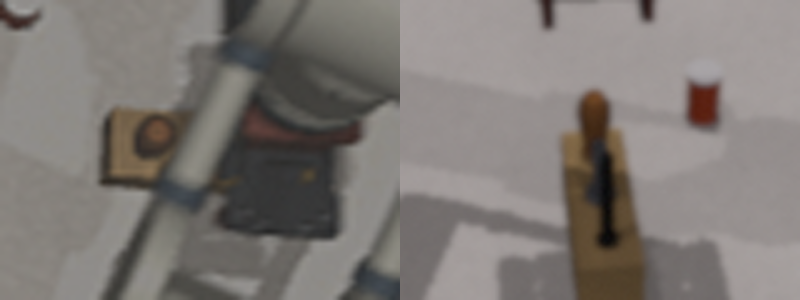

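The fingertips show at side-crop (547,25) and (648,25), centred over the key at (598,150). I'll go down.

```bash
python3 -m crank '[[[-0.007,0.004,0.025],[0,0,0],0.06],[[-0.007,0.004,0.05],[0,0,0],0.06],[[-0.007,0.004,0.08],[0,0,0],0.06],[[-0.007,0.004,0.11],[0,0,0],0.06],[[-0.007,0.004,0.13],[0,0,0],0.06]]'
python3 -c "
from h import *
plan([.514,-.1916,.079],-2)"
```

```text
clock: 4.6
tcp_pos: [0.5113, -0.192, 0.1128]
ee_rot: [0.72, 0.693, -0.001, -0.004]
ft_force: [-0.7, 0.4, 0.2]
grip_width: 0.0603
t 4.6 tcp [ 0.5113 -0.192   0.1128] F [-0.73  0.35  0.15] w 0.0603 shift(mm) [ 0.4  3.  33.8] turn [-0.4 -0.2 -0.2]
```

```bash
python3 -m crank '[[[0,0.003,0.012],[0,0,0],0.05],[[0,0.003,0.024],[0,0,0],0.04],[[0,0.003,0.034],[0,0,0],0.03],[[0,0.003,0.034],[0,0,0],0.024],[[0,0.003,0.034],[0,0,0],0.018]]'
python3 -m crank '[[[0,0,0],[0,0,0],0.014],[[0,0,0],[0,0,0],0.008],[[0,0,0],[0,0,0],0.004],[[0,0,0],[0,0,0],0.004],[[0,0,0],[0,0,0],0.004]]'
python3 -c "
from h import *
plan([.514,-.1916,.079],-2)"
```

```text
clock: 5.1
tcp_pos: [0.5143, -0.1921, 0.0795]
ee_rot: [0.72, 0.694, -0.001, -0.004]
ft_force: [0.4, -0.1, -0.4]
grip_width: 0.0236
clock: 5.6
tcp_pos: [0.5148, -0.1923, 0.0806]
ee_rot: [0.72, 0.694, -0.001, -0.003]
ft_force: [-1.0, 0.1, 5.8]
grip_width: 0.0118
t 5.6 tcp [ 0.5148 -0.1923  0.0806] F [-1.05  0.13  5.78] w 0.0118 shift(mm) [ 0.7 -0.9  1.6] turn [-0.3 -0.2 -0.2]
```

```bash
python3 -m crank '[[[0,0,-0.005],[0,0,0],0.004],[[0,0,-0.02],[0,0,0],0.004],[[0,0,-0.045],[0,0,0],0.004],[[0,0,-0.075],[0,0,0],0.004],[[0,0,-0.115],[0,0,0],0.004]]'
python3 -m crank '[[[0,0,-0.04],[-0.3,-0.2,0],0.004],[[0,0,-0.09],[-0.3,-0.2,0],0.004],[[0,0,-0.14],[-0.3,-0.2,0],0.004],[[0,0,-0.185],[-0.3,-0.2,0],0.004],[[0,0,-0.185],[-0.3,-0.2,0],0.004]]'
python3 -c "
from h import *
plan([.5923,.1861,.36],-2)
c=snap('top');t=c['image'];s=snap('side')
tip=robot.get_state()['tcp_pos']-np.array([0,0,.07]);u,v=map(int,proj(s,tip));print(u,v)
i=s['image'][v-90:v+45,u-90:u+90,::-1]
cv2.imwrite('pics/a2.png',cv2.resize(i,(800,600),interpolation=cv2.INTER_CUBIC))
"
```

```text
clock: 6.1
tcp_pos: [0.5146, -0.1923, 0.1957]
ee_rot: [0.72, 0.694, -0.001, -0.005]
ft_force: [0.8, -0.3, -1.3]
grip_width: 0.0117
clock: 6.6
tcp_pos: [0.5162, -0.1933, 0.3897]
ee_rot: [0.72, 0.694, 0.002, 0.005]
ft_force: [0.8, -0.9, 0.5]
grip_width: 0.0117
t 6.6 tcp [ 0.5162 -0.1933  0.3897] F [ 0.76 -0.88  0.47] w 0.0117 shift(mm) [382.1  61.4  28.8] turn [ 0.5  0.2 -0.2]
250 206
```

View pics/a2.png

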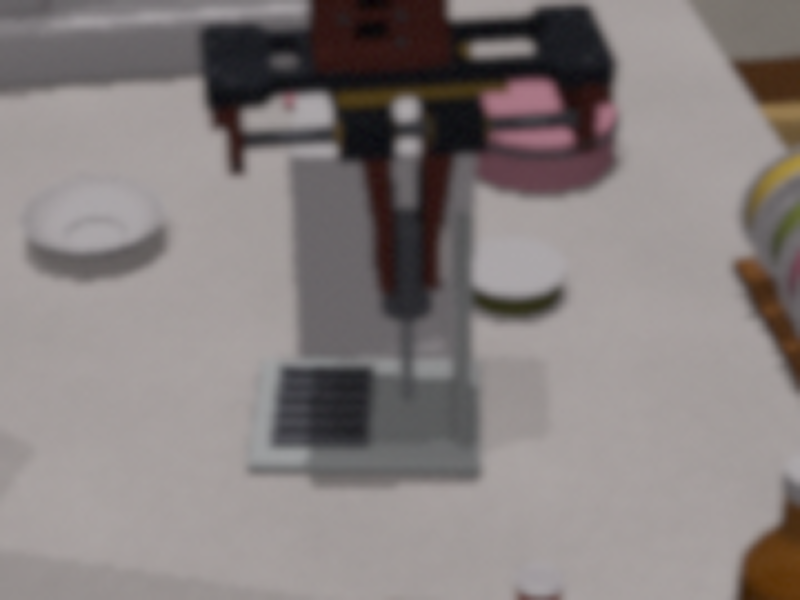

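The key is held upright: the pin tip is at crop (407,398), and I expected about (402,400). Next I'll move it above the access hole.

```bash
python3 -m crank '[[[0.045,0.007,0],[0.5,0.2,0],0.004],[[0.09,0.014,0],[0.5,0.2,0],0.004],[[0.135,0.021,0],[0.5,0.2,0],0.004],[[0.18,0.029,0],[0.5,0.2,0],0.004],[[0.225,0.036,0],[0.5,0.2,0],0.004]]'
python3 -m crank '[[[0.04,0.006,0],[0,0,0],0.004],[[0.08,0.012,0],[0,0,0],0.004],[[0.12,0.019,0.01],[0,0,0],0.004],[[0.157,0.025,0.02],[0,0,0],0.004],[[0.157,0.025,0.029],[0,0,0],0.004]]'
python3 -m crank '[[[0,0,0],[0,0,0],0.004],[[0,0,0],[0,0,0],0.004]]'
python3 -c "
from h import *
plan([.5923,.1861,.36],-2)
s=snap('side');t=snap('top')
tip=robot.get_state()['tcp_pos']-np.array([0,0,.0716]);print(proj(s,tip),proj(s,[.5923,.1861,.265]),proj(t,tip),proj(t,[.5923,.1861,.265]))
u,v=map(int,proj(s,tip))
a=cv2.resize(s['image'][v-30:v+30,u-40:u+40,::-1],(800,600),interpolation=cv2.INTER_CUBIC);print(u-40,v-30)
cv2.imwrite('pics/a3.png',a)
"
```

```text
clock: 7.2
tcp_pos: [0.5605, 0.0319, 0.3796]
ee_rot: [0.721, 0.693, -0.004, -0.006]
ft_force: [1.0, -1.0, -0.6]
grip_width: 0.0119
clock: 7.7
tcp_pos: [0.5907, 0.1921, 0.3458]
ee_rot: [0.719, 0.695, -0.006, -0.008]
ft_force: [-0.4, -0.5, -0.9]
grip_width: 0.0119
clock: 7.9
tcp_pos: [0.5902, 0.1916, 0.3435]
ee_rot: [0.719, 0.695, -0.008, -0.009]
ft_force: [-0.3, 0.4, -0.7]
grip_width: 0.0116
t 7.9 tcp [0.5902 0.1916 0.3435] F [-0.34  0.37 -0.71] w 0.0116 shift(mm) [ -5.4   1.9 -16.5] turn [-1.4 -0.1  0.1]
[255.78614078 138.51591058] [256.59511961 141.93002937] [225.97808372 172.84156952] [227.79273513 172.99669385]
215 108
```

View pics/a3.png

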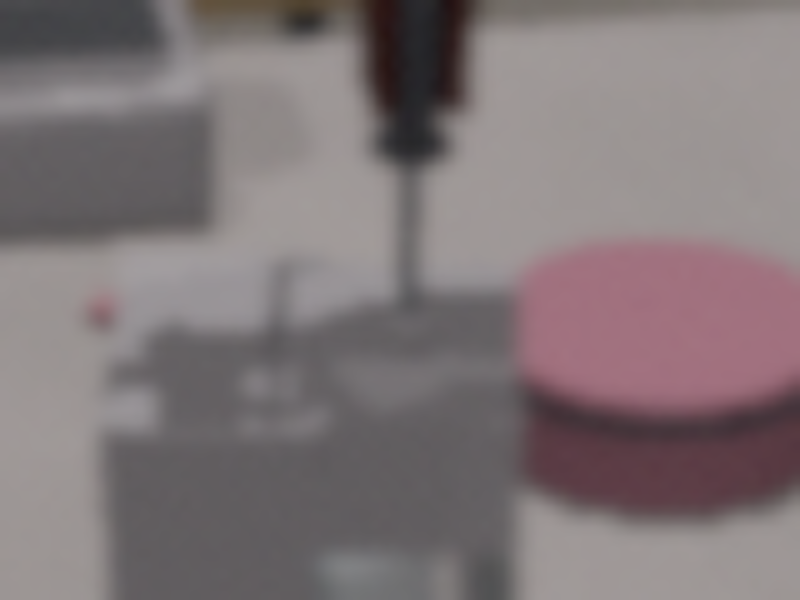

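The tip, at crop (410,305), i.e. pixel (256.0,138.5), matches its projection. I'll remove the 1.4° tilt and align.

```bash
python3 -m crank '[[[-0.003,0.001,-0.005],[-0.7,0,0],0.004],[[-0.006,0.003,-0.005],[-1.4,0,0],0.004],[[-0.006,0.003,-0.005],[-1.4,0,0],0.004],[[-0.006,0.003,-0.005],[-1.4,0,0],0.004]]'
python3 -c "
from h import *
plan([.593,.1855,.345],-2)"
```

```text
clock: 8.4
tcp_pos: [0.5934, 0.1844, 0.3514]
ee_rot: [0.719, 0.695, 0.003, 0.001]
ft_force: [-0.3, 0.9, -0.4]
grip_width: 0.0121
t 8.4 tcp [0.5934 0.1844 0.3514] F [-0.26  0.86 -0.41] w 0.0121 shift(mm) [ 1.  -0.5  6.4] turn [ 0.3 -0.1 -0. ]
```

```bash
python3 -m crank '[[[0.001,0,0.005],[0.3,0,0],0.004],[[0.001,0,0.010],[0.3,0,0],0.004],[[0.001,0,0.014],[0.3,0,0],0.004]]'
python3 -m crank '[[[0,0,0.003],[0,0,0],0.004],[[0,0,0.006],[0,0,0],0.004],[[0,0,0.008],[0,0,0],0.004],[[0,0,0.008],[0,0,0],0.004]]'
python3 -c "
from h import *
plan([.593,.1855,.3206],-2)"
```

```text
clock: 8.7
tcp_pos: [0.5935, 0.1856, 0.3363]
ee_rot: [0.719, 0.695, 0.0, -0.001]
ft_force: [-0.4, -0.3, -0.8]
grip_width: 0.0118
clock: 9.1
tcp_pos: [0.5934, 0.1856, 0.3279]
ee_rot: [0.719, 0.695, -0.0, -0.002]
ft_force: [0.3, -0.2, -0.9]
grip_width: 0.0117
t 9.1 tcp [0.5934 0.1856 0.3279] F [ 0.26 -0.21 -0.93] w 0.0117 shift(mm) [-0.1 -0.4  7.3] turn [-0.1 -0.1  0. ]
```

The tip is about 9 mm into the hole with no contact force. I'll feel down for the plate.

```bash
python3 -m crank '[[[0,0,0.0025],[0,0,0],0.004],[[0,0,0.005],[0,0,0],0.004],[[0,0,0.0055],[0,0,0],0.004]]'
python3 -m crank '[[[0,0,0.001],[0,0,0],0.004],[[0,0,0.0015],[0,0,0],0.004]]'
python3 -m crank '[[[0,0,0.001],[0,0,0],0.004],[[0,0,0.001],[0,0,0],0.004]]'
```

```text
clock: 9.4
tcp_pos: [0.5934, 0.1856, 0.322]
ee_rot: [0.719, 0.695, -0.0, -0.002]
ft_force: [-0.2, 0.1, -0.8]
grip_width: 0.0119
clock: 9.6
tcp_pos: [0.5933, 0.1856, 0.3205]
ee_rot: [0.719, 0.695, -0.0, -0.002]
ft_force: [0.4, -0.7, 0.9]
grip_width: 0.0118
clock: 9.8
tcp_pos: [0.5933, 0.1856, 0.3204]
ee_rot: [0.719, 0.695, 0.0, -0.001]
ft_force: [-0.1, -0.3, 2.8]
grip_width: 0.0118
```

Contact at TCP z of about 0.3205 (2.8 N), which is the inner plate. I'll spiral with a light press.

```bash
python3 -m crank '[[[0.001,0,0.001],[0,0,0],0.004],[[0.002,0,0.001],[0,0,0],0.004],[[0.002,0.001,0.001],[0,0,0],0.004],[[0.002,0.002,0.001],[0,0,0],0.004],[[0.002,0.002,0.001],[0,0,0],0.004]]'
python3 -c "
from h import *
plan([.5933,.1856,.3204],-2)"
```

```text
clock: 10.3
tcp_pos: [0.5951, 0.1878, 0.3204]
ee_rot: [0.719, 0.695, 0.001, -0.001]
ft_force: [-2.3, -1.2, 6.5]
grip_width: 0.0119
t 10.3 tcp [0.5951 0.1878 0.3204] F [-2.33 -1.15  6.51] w 0.0119 shift(mm) [-2.2 -1.7 -0. ] turn [-0.1 -0.2  0. ]
```

```bash
python3 -m crank '[[[-0.001,0,0.0004],[0,0,0],0.004],[[-0.002,0,0.0004],[0,0,0],0.004],[[-0.003,0,0.0004],[0,0,0],0.004],[[-0.004,0,0.0004],[0,0,0],0.004]]'
python3 -c "
from h import *
plan([.5933,.1856,.3204],-2)"
```

```text
clock: 10.7
tcp_pos: [0.5951, 0.1847, 0.3204]
ee_rot: [0.719, 0.695, 0.002, -0.002]
ft_force: [0.3, 3.3, 5.4]
grip_width: 0.0118
t 10.7 tcp [0.5951 0.1847 0.3204] F [0.34 3.31 5.43] w 0.0118 shift(mm) [ 0.8 -1.8  0. ] turn [ 0.  -0.3  0.1]
```

```bash
python3 -m crank '[[[-0.001,0,0.0002],[0,0,0],0.004],[[-0.0015,0,0.0002],[0,0,0],0.004],[[-0.0015,-0.001,0.0002],[0,0,0],0.004],[[-0.0015,-0.002,0.0002],[0,0,0],0.004]]'
python3 -m crank '[[[0,-0.001,0.0003],[0,0,0],0.004],[[0,-0.002,0.0003],[0,0,0],0.004],[[0,-0.002,0.0003],[0,0,0],0.004]]'
python3 -c "
from h import *
plan([.5933,.1856,.3204],-2)"
```

```text
clock: 11.1
tcp_pos: [0.5937, 0.1831, 0.3204]
ee_rot: [0.719, 0.695, 0.003, -0.001]
ft_force: [3.2, 0.4, 4.6]
grip_width: 0.0117
clock: 11.4
tcp_pos: [0.5919, 0.1827, 0.3203]
ee_rot: [0.719, 0.695, 0.003, -0.0]
ft_force: [2.1, 0.5, 5.3]
grip_width: 0.0119
t 11.4 tcp [0.5919 0.1827 0.3203] F [2.07 0.47 5.25] w 0.0119 shift(mm) [ 2.9  1.3 -0.1] turn [ 0.2 -0.2  0. ]
```

```bash
python3 -m crank '[[[0.0005,-0.0007,0.0002],[0,0,0],0.004],[[0.0015,-0.0007,0.0002],[0,0,0],0.004],[[0.0025,-0.0007,0.0002],[0,0,0],0.004],[[0.0035,-0.0007,0.0002],[0,0,0],0.004]]'
python3 -m crank '[[[0.001,0,0.0003],[0,0,0],0.004],[[0.002,0,0.0003],[0,0,0],0.004],[[0.003,0,0.0003],[0,0,0],0.004]]'
python3 -c "
from h import *
plan([.5933,.1856,.3204],-2)"
```

```text
clock: 11.8
tcp_pos: [0.5911, 0.1856, 0.3198]
ee_rot: [0.719, 0.695, 0.002, -0.0]
ft_force: [-0.3, 0.1, -0.2]
grip_width: 0.012
clock: 12.1
tcp_pos: [0.5908, 0.1882, 0.318]
ee_rot: [0.72, 0.694, 0.0, -0.001]
ft_force: [-0.4, -3.5, -2.1]
grip_width: 0.0119
t 12.1 tcp [0.5908 0.1882 0.318 ] F [-0.37 -3.47 -2.1 ] w 0.0119 shift(mm) [-2.5  2.6 -2.4] turn [-0.1 -0.1 -0. ]
```

The pin dropped through the plate at about (0.591,0.187). I'll relax sideways and feel for the pad.

```bash
python3 -m crank '[[[-0.0012,0,0],[0,0,0],0.004],[[-0.0012,0,0.001],[0,0,0],0.004],[[-0.0012,0,0.002],[0,0,0],0.004]]'
python3 -m crank '[[[0,0,0.001],[0,0,0],0.004],[[0,0,0.002],[0,0,0],0.004],[[0,0,0.002],[0,0,0],0.004]]'
python3 -c "
from h import *
plan([.5933,.1856,.3204],-2)"
```

```text
clock: 12.4
tcp_pos: [0.5908, 0.1872, 0.3159]
ee_rot: [0.72, 0.694, 0.0, -0.001]
ft_force: [0.1, 0.3, -0.9]
grip_width: 0.0121
clock: 12.7
tcp_pos: [0.5907, 0.1873, 0.3137]
ee_rot: [0.719, 0.695, 0.0, -0.001]
ft_force: [0.1, -0.5, -1.0]
grip_width: 0.0117
t 12.7 tcp [0.5907 0.1873 0.3137] F [ 0.1  -0.5  -0.95] w 0.0117 shift(mm) [-1.6  2.6 -6.7] turn [-0.1 -0.1 -0. ]
```

```bash
python3 -m crank '[[[0,0,0.001],[0,0,0],0.004],[[0,0,0.002],[0,0,0],0.004],[[0,0,0.002],[0,0,0],0.004]]'
python3 -m crank '[[[0,0,0.001],[0,0,0],0.004],[[0,0,0.002],[0,0,0],0.004],[[0,0,0.002],[0,0,0],0.004]]'
```

```text
clock: 13.0
tcp_pos: [0.5907, 0.1873, 0.3115]
ee_rot: [0.719, 0.695, -0.0, -0.001]
ft_force: [-1.0, -0.4, -1.1]
grip_width: 0.0121
clock: 13.3
tcp_pos: [0.5907, 0.1873, 0.3093]
ee_rot: [0.719, 0.695, -0.0, -0.001]
ft_force: [-0.1, -1.0, -0.6]
grip_width: 0.0116
```

```bash
python3 -m crank '[[[0,0,0.001],[0,0,0],0.004],[[0,0,0.002],[0,0,0],0.004],[[0,0,0.002],[0,0,0],0.004]]'
python3 -m crank '[[[0,0,0.001],[0,0,0],0.004],[[0,0,0.0015],[0,0,0],0.004],[[0,0,0.0015],[0,0,0],0.004]]'
```

```text
clock: 13.6
tcp_pos: [0.5906, 0.1872, 0.307]
ee_rot: [0.72, 0.694, -0.0, -0.001]
ft_force: [-0.8, -0.4, -0.8]
grip_width: 0.0118
clock: 13.9
tcp_pos: [0.5906, 0.1872, 0.3064]
ee_rot: [0.719, 0.695, 0.0, -0.001]
ft_force: [-0.9, 0.6, 4.0]
grip_width: 0.0119
```

Pad felt at TCP z of about 0.3066. It should trip near 0.3006, with the stop at 0.297.

```bash
python3 -m crank '[[[0,0,0.001],[0,0,0],0.004],[[0,0,0.002],[0,0,0],0.004],[[0,0,0.003],[0,0,0],0.004],[[0,0,0.003],[0,0,0],0.004]]'
python3 -m crank '[[[0,0,0.001],[0,0,0],0.004],[[0,0,0.002],[0,0,0],0.004],[[0,0,0.002],[0,0,0],0.004]]'
```

```text
clock: 14.3
tcp_pos: [0.5906, 0.1872, 0.3034]
ee_rot: [0.719, 0.694, 0.0, -0.001]
ft_force: [-1.0, -0.2, 4.0]
grip_width: 0.0119
clock: 14.6
tcp_pos: [0.5906, 0.1872, 0.3013]
ee_rot: [0.72, 0.694, 0.0, -0.001]
ft_force: [-0.8, 0.2, 5.2]
grip_width: 0.0118
```

```bash
python3 -m crank '[[[0,0,0.0008],[0,0,0],0.004],[[0,0,0.0015],[0,0,0],0.004],[[0,0,0.0018],[0,0,0],0.004],[[0,0,0.0018],[0,0,0],0.004]]'
python3 -c "
from h import *
s=snap('side','s1.png');cv2.imwrite('pics/a4.png',cv2.resize(s['image'][110:230,170:330,::-1],(640,480),interpolation=cv2.INTER_CUBIC))"
```

```text
clock: 15.0
tcp_pos: [0.5906, 0.1872, 0.2994]
ee_rot: [0.72, 0.694, 0.0, -0.001]
ft_force: [-0.7, 0.2, 4.0]
grip_width: 0.012
```

View pics/a4.png

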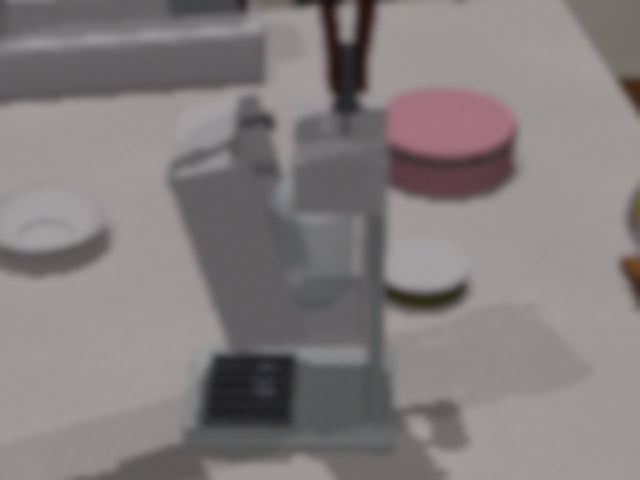

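The cover has popped: a gap shows between the lip at about (265,120) and the head at about (297,130). I'll withdraw the pin and go to the gap.

```bash
python3 -m crank '[[[0,0,-0.006],[0,0,0],0.004],[[0,0,-0.016],[0,0,0],0.004],[[0,0,-0.03],[0,0,0],0.004],[[0,0,-0.046],[0,0,0],0.004],[[0,0,-0.062],[0,0,0],0.004]]'
python3 -c "
from h import *
plan([.5318,.1955,.357],-2)"
```

```text
clock: 15.55
tcp_pos: [0.5906, 0.1871, 0.3617]
ee_rot: [0.719, 0.694, -0.0, -0.001]
ft_force: [0.1, -0.2, -1.0]
grip_width: 0.0118
t 15.55 tcp [0.5906 0.1871 0.3617] F [ 0.11 -0.25 -1.03] w 0.0118 shift(mm) [  6.3 -59.1   4.8] turn [-0.1 -0.1 -0. ]
```

```bash
python3 -m crank '[[[0.002,-0.02,0],[0,0,0],0.004],[[0.004,-0.04,0],[0,0,0],0.004],[[0.006,-0.059,0],[0,0,0],0.004],[[0.006,-0.059,0.003],[0,0,0],0.004],[[0.006,-0.059,0.005],[0,0,0],0.004]]'
python3 -c "
from h import *
plan([.5318,.1955,.313],-2)
s=snap('side');cv2.imwrite('pics/a5.png',cv2.resize(s['image'][110:200,190:310,::-1],(640,480),interpolation=cv2.INTER_CUBIC))"
```

```text
clock: 16.05
tcp_pos: [0.5321, 0.1953, 0.3567]
ee_rot: [0.719, 0.695, -0.0, -0.001]
ft_force: [-0.4, -0.2, -1.5]
grip_width: 0.0117
t 16.05 tcp [0.5321 0.1953 0.3567] F [-0.41 -0.24 -1.52] w 0.0117 shift(mm) [ 0.2 -0.2 43.7] turn [-0.1 -0.1 -0. ]
```

View pics/a5.png

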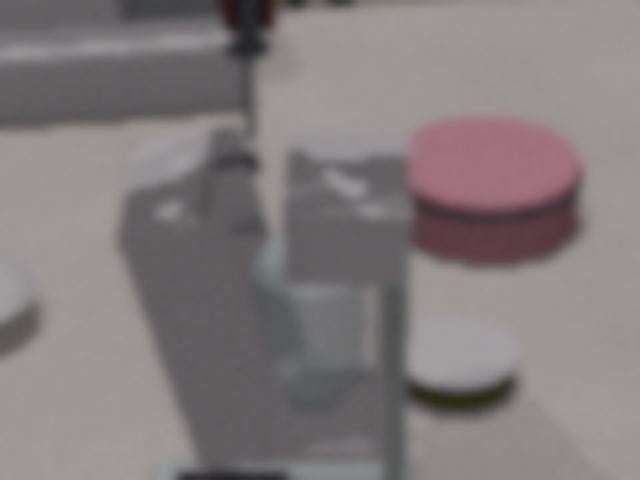

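The tip, at (248,135), is centred over the gap; allowing for the slanted view, the gap runs from about 223 to 270. I'll go down gently.

```bash
python3 -m crank '[[[0,0,0.006],[0,0,0],0.004],[[0,0,0.013],[0,0,0],0.004],[[0,0,0.02],[0,0,0],0.004]]'
python3 -m crank '[[[0,0,0.008],[0,0,0],0.004],[[0,0,0.016],[0,0,0],0.004],[[0,0,0.024],[0,0,0],0.004],[[0,0,0.024],[0,0,0],0.004]]'
python3 -c "
from h import *
s=robot.get_state();p=np.array(s['tcp_pos']);d=np.array([-.987,.162,0])
plan(p+d*.03+[0,0,-.006]);plan(p+d*.095+[0,0,-.03])"
```

```text
clock: 16.4
tcp_pos: [0.5327, 0.195, 0.3344]
ee_rot: [0.72, 0.694, -0.001, -0.002]
ft_force: [0.0, -0.9, 0.2]
grip_width: 0.0121
clock: 16.8
tcp_pos: [0.5322, 0.1949, 0.3086]
ee_rot: [0.72, 0.694, -0.003, -0.002]
ft_force: [0.5, -0.6, -1.0]
grip_width: 0.012
t 16.8 tcp [0.5322 0.1949 0.3086] F [ 0.46 -0.58 -1.01] w 0.012 shift(mm) [  3.8 -29.7   6.2] turn [0. 0. 0.]
t 16.8 tcp [0.5322 0.1949 0.3086] F [ 0.46 -0.58 -1.01] w 0.012 shift(mm) [ 12.  -94.   30.7] turn [0. 0. 0.]
```

```bash
python3 -m crank '[[[0.001,-0.006,0],[0,0,0],0.004],[[0.0015,-0.012,0.001],[0,0,0],0.004],[[0.002,-0.018,0.002],[0,0,0],0.004],[[0.003,-0.024,0.003],[0,0,0],0.004],[[0.004,-0.03,0.004],[0,0,0],0.004]]'
python3 -m crank '[[[0.001,-0.007,0.002],[0,0,0],0.004],[[0.002,-0.014,0.004],[0,0,0],0.004],[[0.003,-0.021,0.006],[0,0,0],0.004],[[0.0035,-0.028,0.008],[0,0,0],0.004],[[0.0045,-0.035,0.01],[0,0,0],0.004]]'
```

```text
clock: 17.3
tcp_pos: [0.5018, 0.2001, 0.3051]
ee_rot: [0.72, 0.694, -0.002, -0.002]
ft_force: [-0.3, 0.1, -1.1]
grip_width: 0.0123
clock: 17.8
tcp_pos: [0.4663, 0.2059, 0.2951]
ee_rot: [0.72, 0.694, -0.002, -0.002]
ft_force: [0.8, -0.0, -2.1]
grip_width: 0.0118
```

```bash
python3 -m crank '[[[0.001,-0.007,0.003],[0,0,0],0.004],[[0.002,-0.014,0.005],[0,0,0],0.004],[[0.003,-0.021,0.008],[0,0,0],0.004],[[0.0035,-0.028,0.011],[0,0,0],0.004],[[0.0045,-0.035,0.014],[0,0,0],0.004]]'
python3 -c "
from h import *
s=snap('side');cv2.imwrite('pics/a6.png',cv2.resize(s['image'][110:230,170:330,::-1],(640,480),interpolation=cv2.INTER_CUBIC))"
```

```text
clock: 18.3
tcp_pos: [0.4308, 0.2117, 0.2811]
ee_rot: [0.72, 0.694, -0.002, -0.002]
ft_force: [-1.0, 0.3, -0.6]
grip_width: 0.0115
```

View pics/a6.png

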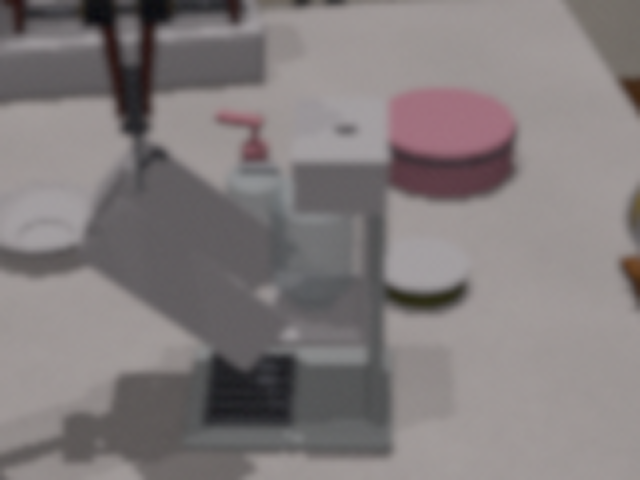

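The cover is at about 0.75 rad and sinking by itself. I'll lift clear and return to the block.

```bash
python3 -m crank '[[[0,0,-0.015],[0,0,0],0.004],[[0,0.005,-0.035],[0,0,0],0.004],[[0,0.005,-0.06],[0,0,0],0.004],[[0,0.005,-0.085],[0,0,0],0.004],[[0,0.005,-0.09],[0,0,0],0.004]]'
python3 -c "
from h import *
plan([.5148,-.1923,.19],-2)"
```

```text
clock: 18.85
tcp_pos: [0.4359, 0.2119, 0.3739]
ee_rot: [0.719, 0.695, -0.0, -0.002]
ft_force: [0.5, 0.4, -0.7]
grip_width: 0.0118
t 18.85 tcp [0.4359 0.2119 0.3739] F [ 0.5   0.43 -0.69] w 0.0118 shift(mm) [-401.5   93.6  183. ] turn [-0.2 -0.1 -0. ]
```

```bash
python3 -m crank '[[[-0.045,0.01,0],[0,0,0],0.004],[[-0.09,0.021,0],[0,0,0],0.004],[[-0.135,0.032,0],[0,0,0],0.004],[[-0.18,0.042,0],[0,0,0],0.004],[[-0.225,0.053,0],[0,0,0],0.004]]'
python3 -m crank '[[[-0.045,0.01,0.01],[0,0,0],0.004],[[-0.09,0.021,0.03],[0,0,0],0.004],[[-0.135,0.032,0.06],[0,0,0],0.004],[[-0.176,0.041,0.09],[0,0,0],0.004],[[-0.176,0.041,0.11],[0,0,0],0.004]]'
python3 -m crank '[[[0,0,0],[0,0,0],0.004],[[0,0,0],[0,0,0],0.004]]'
python3 -c "
from h import *
plan([.5148,-.1923,.16],-2)"
```

```text
clock: 19.35
tcp_pos: [0.4808, -0.0165, 0.3724]
ee_rot: [0.719, 0.695, -0.001, -0.002]
ft_force: [2.0, -0.3, -0.7]
grip_width: 0.0123
clock: 19.85
tcp_pos: [0.5146, -0.1974, 0.2575]
ee_rot: [0.721, 0.693, -0.002, -0.003]
ft_force: [0.0, 0.2, -0.7]
grip_width: 0.0119
clock: 20.05
tcp_pos: [0.514, -0.1973, 0.2561]
ee_rot: [0.721, 0.693, -0.002, -0.005]
ft_force: [-0.6, -0.3, -0.1]
grip_width: 0.0122
t 20.05 tcp [ 0.514  -0.1973  0.2561] F [-0.57 -0.34 -0.1 ] w 0.0122 shift(mm) [ 4.7  1.6 96.1] turn [-0.6 -0.2 -0.3]
```

```bash
python3 -m crank '[[[0.0047,0.0016,0.02],[-0.6,-0.2,-0.3],0.004],[[0.0047,0.0016,0.045],[-0.6,-0.2,-0.3],0.004],[[0.0047,0.0016,0.07],[-0.6,-0.2,-0.3],0.004],[[0.0047,0.0016,0.095],[-0.6,-0.2,-0.3],0.004],[[0.0047,0.0016,0.1],[-0.6,-0.2,-0.3],0.004]]'
python3 -m crank '[[[0,0,0],[0,0,0],0.004]]'
python3 -c "
from h import *
plan([.5148,-.1923,.0806],-2)
s=snap('side');cv2.imwrite('pics/a7.png',cv2.resize(s['image'][235:325,190:310,::-1],(640,480),interpolation=cv2.INTER_CUBIC))"
```

```text
clock: 20.55
tcp_pos: [0.5143, -0.1908, 0.155]
ee_rot: [0.719, 0.695, -0.0, -0.001]
ft_force: [0.0, 0.7, -0.2]
grip_width: 0.0117
clock: 20.65
tcp_pos: [0.5146, -0.1901, 0.1561]
ee_rot: [0.718, 0.696, -0.0, -0.0]
ft_force: [0.9, -0.2, -0.7]
grip_width: 0.0118
t 20.65 tcp [ 0.5146 -0.1901  0.1561] F [ 0.88 -0.21 -0.69] w 0.0118 shift(mm) [-2.2  0.3 75.5] turn [-0.  -0.   0.2]
```

View pics/a7.png

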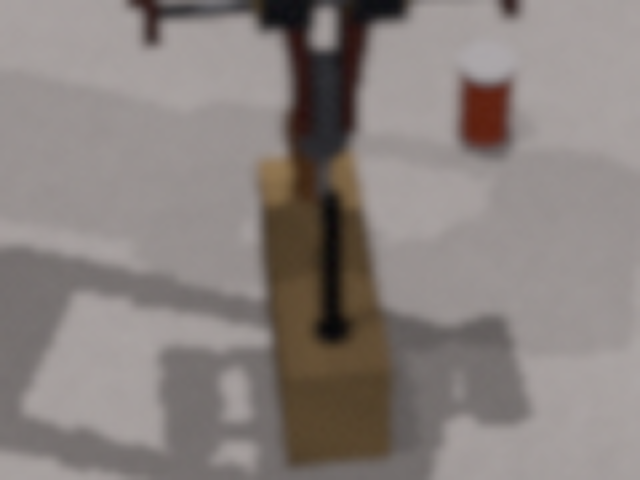

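The key hangs above the middle socket, pin at about (325,185) behind the crochet hook. I'll insert it.

```bash
python3 -m crank '[[[-0.002,0,0.004],[0,0,0],0.004],[[-0.002,0,0.008],[0,0,0],0.004],[[-0.002,0,0.013],[0,0,0],0.004],[[-0.002,0,0.02],[0,0,0],0.004]]'
python3 -c "
from h import *
plan([.5148,-.1923,.0806],-2)"
```

```text
clock: 21.1
tcp_pos: [0.5151, -0.1924, 0.1369]
ee_rot: [0.718, 0.696, 0.0, 0.0]
ft_force: [1.0, -0.5, -0.6]
grip_width: 0.0117
t 21.1 tcp [ 0.5151 -0.1924  0.1369] F [ 0.96 -0.52 -0.57] w 0.0117 shift(mm) [ 0.1 -0.3 56.3] turn [0.1 0.  0.2]
```

```bash
python3 -m crank '[[[0,0,0.003],[0,0,0],0.004],[[0,0,0.006],[0,0,0],0.004],[[0,0,0.01],[0,0,0],0.004]]'
python3 -m crank '[[[0,0,0.01],[0,0,0],0.004],[[0,0,0.02],[0,0,0],0.004],[[0,0,0.03],[0,0,0],0.004],[[0,0,0.04],[0,0,0],0.004],[[0,0,0.044],[0,0,0],0.004]]'
python3 -c "
from h import *
plan([.5148,-.1923,.0806],-2)"
```

```text
clock: 21.4
tcp_pos: [0.5151, -0.1924, 0.1267]
ee_rot: [0.718, 0.696, 0.0, 0.0]
ft_force: [-0.1, -0.5, -0.8]
grip_width: 0.0122
clock: 21.9
tcp_pos: [0.5146, -0.1921, 0.0808]
ee_rot: [0.718, 0.696, -0.0, -0.001]
ft_force: [0.2, 0.2, -1.6]
grip_width: 0.0117
t 21.9 tcp [ 0.5146 -0.1921  0.0808] F [ 0.18  0.25 -1.55] w 0.0117 shift(mm) [-0.2  0.2  0.2] turn [-0.  -0.   0.2]
```

```bash
python3 -m crank '[[[0,0,0.001],[0,0,0],0.004],[[0,0,0.001],[0,0,0],0.016],[[0,0,0.001],[0,0,0],0.03],[[0,0,0.001],[0,0,0],0.045],[[0,0,0],[0,0,0],0.06]]'
python3 -m crank '[[[0,0,0],[0,0,0],0.06],[[0,0,-0.02],[0,0,0],0.06],[[0,0,-0.05],[0,0,0],0.06],[[0,0,-0.09],[0,0,0],0.06],[[0,0,-0.13],[0,0,0],0.06]]'
python3 -m crank '[[[0,0,-0.04],[0,0,0],0.06],[[-0.04,0,-0.08],[0,0,0],0.06],[[-0.085,0,-0.1],[0,0,0],0.06],[[-0.13,0,-0.1],[0,0,0],0.06],[[-0.17,0,-0.1],[0,0,0],0.06]]'
python3 -c "
from h import *
st()
s=snap('side')['image'][:,:,::-1];t=snap('top')['image'][:,:,::-1]
cv2.imwrite('pics/a8.png',np.hstack([cv2.resize(s[110:320,160:300],(400,600),interpolation=cv2.INTER_CUBIC),cv2.resize(t[160:260,195:261],(396,600),interpolation=cv2.INTER_CUBIC)]))"
```

```text
clock: 22.4
tcp_pos: [0.5146, -0.1921, 0.0807]
ee_rot: [0.718, 0.696, -0.0, -0.001]
ft_force: [-0.2, -1.0, 0.4]
grip_width: 0.0366
clock: 22.9
tcp_pos: [0.5143, -0.192, 0.2116]
ee_rot: [0.718, 0.696, -0.0, -0.001]
ft_force: [1.0, -0.6, 1.1]
grip_width: 0.0606
clock: 23.4
tcp_pos: [0.5089, -0.3645, 0.3129]
ee_rot: [0.718, 0.696, -0.0, 0.0]
ft_force: [-0.7, 0.4, -0.3]
grip_width: 0.0601
{'clock': 23.4, 'joint_pos': [-0.6756, 0.2043, 0.9447, -0.0004, 1.9918, -0.6434], 'dq': [-0.5221, 0.6171, -0.6473, 0.0087, 0.0697, -0.5154], 'effort': [1.3143, -53.4098, -38.4844, -0.1529, 0.116, 0.5387], 'tcp_pos': [0.5089, -0.3645, 0.3129], 'ee_rot': [0.7185, 0.6955, -0.0002, 0.0004], 'ft_force': [-0.6537, 0.3597, -0.3197], 'torque': [-0.0923, 0.0341, 0.0531], 'grip_width': 0.0601}
```

View pics/a8.png

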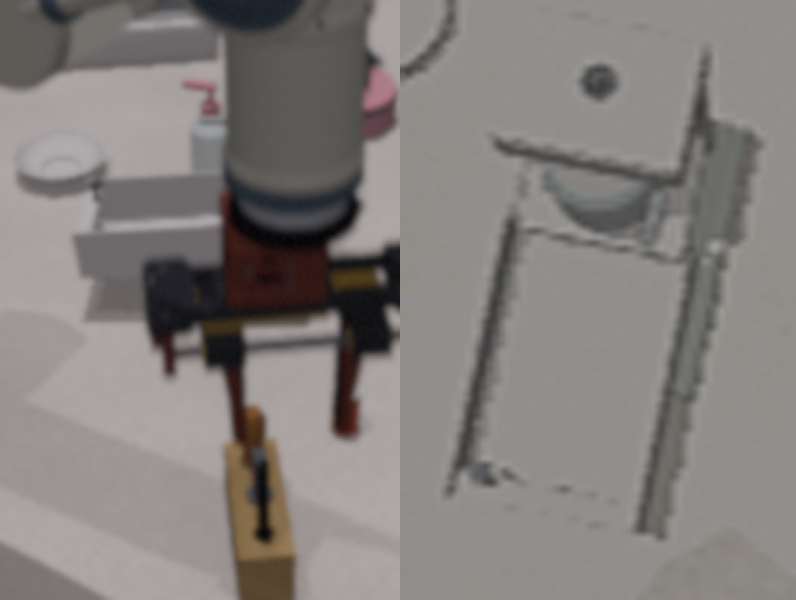

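The cover lies flat, about level, and the key is in the block behind the crochet hook. I'll wait, and check that the cover has come to rest and the key is upright.

```bash
python3 -m crank '[[[-0.045,-0.02,-0.02],[0,0,0],0.06],[[-0.09,-0.04,-0.04],[0,0,0],0.06],[[-0.13,-0.06,-0.06],[0,0,0],0.06],[[-0.13,-0.08,-0.06],[0,0,0],0.06],[[-0.13,-0.08,-0.06],[0,0,0],0.06]]'
python3 -c "
from h import *
cv2.imwrite('pics/w0.png',snap('side')['image'][:,:,::-1])"
for i in 1 2 3; do python3 -m crank '[[[0,0,0],[0,0,0],0.06],[[0,0,0],[0,0,0],0.06],[[0,0,0],[0,0,0],0.06],[[0,0,0],[0,0,0],0.06],[[0,0,0],[0,0,0],0.06]]' >/dev/null; done
python3 -c "
from h import *
s=snap('side')['image'][:,:,::-1];c=snap('top');t=c['image'][:,:,::-1]
w=cv2.imread('pics/w0.png');d=np.abs(w.astype(int)-s)[110:240,160:300];print('diff',d.mean(),d.max())
for l in ('cover','cover_lip','key_grip','thread_mid','tea_mid','cup_mid','reel_mid','dish_mid','awl_mid','pump_mid'):print(l,[(np.round(r['centre'],3).tolist(),round(r['score'],2)) for r in robot.recognise('side',l)][:1])
print(st()['clock'])
f=cv2.resize
cv2.imwrite('pics/a9.png',np.vstack([np.hstack([f(s[120:240,160:320],(400,300),interpolation=2),f(s[245:320,200:300],(400,300),interpolation=2)]),np.hstack([f(t[187:232,305:365],(400,300),interpolation=2),f(t,(400,300))])]))"
```

```text
clock: 24.0
tcp_pos: [0.4214, -0.4952, 0.3701]
ee_rot: [0.722, 0.692, -0.001, -0.002]
ft_force: [0.5, -0.7, 0.1]
grip_width: 0.0602
diff 4.0811172161172165 85
cover []
cover_lip []
key_grip []
thread_mid []
tea_mid [([0.748, -0.17, 0.106], 0.87)]
cup_mid [([0.691, -0.304, 0.049], 0.56)]
reel_mid [([0.692, 0.333, 0.026], 0.88)]
dish_mid [([0.313, 0.507, 0.014], 0.73)]
awl_mid []
pump_mid []
{'clock': 26.15, 'joint_pos': [-0.9132, 0.34, 0.6782, -0.0024, 2.1269, -0.8759], 'dq': [-0.0008, 0.0004, -0.0015, 0.0008, 0.0005, 0.0006], 'effort': [0.0006, -52.3226, -37.7874, 0.0215, 0.0845, -0.0003], 'tcp_pos': [0.4232, -0.4935, 0.3698], 'ee_rot': [0.7206, 0.6933, -0.0008, -0.0019], 'ft_force': [0.9089, 0.0266, 0.3593], 'torque': [-0.0006, -0.0012, 0.0425], 'grip_width': 0.0602}
26.15
```

View pics/a9.png

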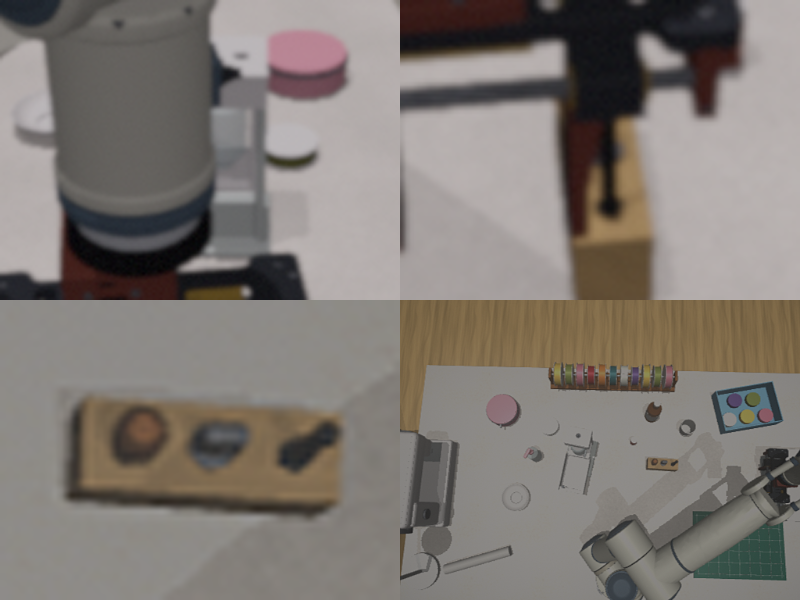

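```bash
python3 -c "
from h import *
snap('top','t0.png')"
for i in 1 2 3; do python3 -m crank '[[[0,0,0],[0,0,0],0.06],[[0,0,0],[0,0,0],0.06],[[0,0,0],[0,0,0],0.06],[[0,0,0],[0,0,0],0.06],[[0,0,0],[0,0,0],0.06]]' >/dev/null; done
python3 -c "
from h import *
c=snap('top','t1.png');a=cv2.imread('pics/t0.png').astype(int);b=cv2.imread('pics/t1.png').astype(int)
d=np.abs(a-b)[155:260,195:262];print('dispenser diff',d.mean(),d.max());e=np.abs(a-b)[300:350,20:60];print('bg',e.mean(),e.max())
h=np.array([.593,.1855]);ex=np.array([.987,-.162]);ey=np.array([.162,.987])
im=cv2.imread('pics/t1.png')
i=cv2.resize(im[155:260,195:262],(384,600),interpolation=2)
for th,col in((1.65,(0,0,255)),(1.4,(255,0,0))):
  for y in(-.0565,.0565):
    # rear-edge of top (lip) and front face top corner
    for r in(.014,):
      x=-.03+r*np.cos(th)-.165*np.sin(th);z=.1+.165*np.cos(th)+r*np.sin(th)
      w=h+ex*(x-.028)+ey*y;p=proj(c,[*w,z]);print(th,p);q=((p-[195,155]+.5)*[384/67,600/105]).astype(int);cv2.circle(i,tuple(map(int,q)),4,col,1)
cv2.imwrite('pics/a10.png',i)"
```

```text
dispenser diff 0.540724946695096 3
bg 0.5711666666666667 4
1.65 [234.82627575 248.12531645]
1.65 [202.98548482 241.99891703]
1.4 [234.36666858 246.0237776 ]
1.4 [201.62906716 239.73003032]
```

View pics/a10.png

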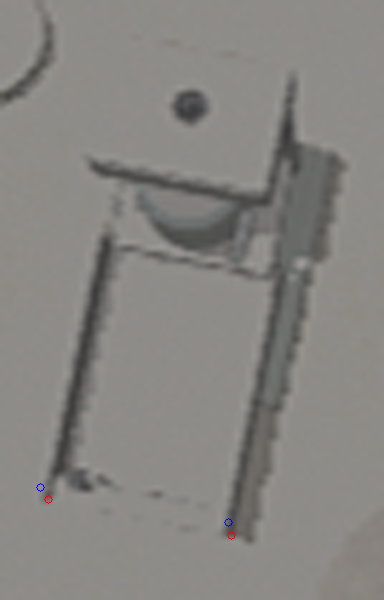

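The cover is at rest: the image differences are at noise level. Its corners coincide with the red marks for 1.65 rad. The key stands in its socket as at the start, so I'll hand in.

```bash
python3 -c "
from h import *
print(robot.job_done())"
```

```text
the job is handed in; nothing more can be done
None
```

The dispenser is open for its refill, and the key is back in the middle socket of the tool block. I handed the job in at about 28 s of the 72 s allowed; it reports no verdict.

- **Opening the catch:** I felt through the guide hole and pressed the catch until the cover popped. The highest wrist force in any reading I took was about 6.5 N, against the 15 N limit.
- **Swinging the cover:** I used the key's pin to draw the cover's lip forward, and the cover then sank open by itself.
- **Cover check:** two top pictures taken more than 1.5 s apart showed no movement. The cover's corners match the positions computed for 1.65 rad, its stop.
- **Key check:** from above the key looks as it did at the start, and the gripper is well clear of it.
- **Bystanders:** the tea bottle, cup and reel were found within about 4 mm of their first positions.
- **Checks that disagreed or failed:**
  - The side camera put the dish 26 mm from its first reading. It was partly hidden by the arm, and it looks in place in the top picture; the arm never went near it.
  - The last side-camera search did not find the key, cover, awl, thread or pump bottle, as the arm blocked much of the view. I judged the key, cover and awl by eye in the top pictures. I made no position check on the thread, pump bottle or crochet hook, but saw no change in them there.
- **Pictures:** I viewed 12, two over the budget.

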